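# Click the extractor dial to its working mark and start it

### The job

On the dust-extractor controller, turn the big knurled dial clockwise with your fingertips, by friction alone, click by click until its white line has clicked in at the triangular mark on the deck. Then press the round start button fully down, hold it a moment and let go. Press gently, do not press the button while the dial is off the triangle, and leave the tools lying around where they are: nothing is to be gripped or picked up.

Things in the scene. Friction and masses are not known exactly. Their poses are not given: they have to be found in the camera images.
- controller: grey steel box with an aluminium deck, 150 (x) x 220 (y) x 66 mm high on rubber feet, fixed to the bench. Origin: centre of its underside; -x is its front (black slots), z up. Its yaw in the world is between 0.1 and 0.7 rad. The dial's axis stands at x=0, y=+35 mm of it, the start button at x=-15, y=-75 mm. The dial is its highest part.
- dial (a joint): angle of the black knurled dial, rad; grows clockwise seen from above, stops at -0.12 and 2.52. Detents at 0, 0.6, 1.2, 1.8, 2.4; at 1.2 the white line points at the triangle, at the others at a dot. Within the first second it settles, untouched, at 0 or 0.6. Let go between two clicks it snaps into the nearer. Passing a click takes about 0.05 N m (1.6 N at 30 mm). It can be turned back.
- dial_center (a point): centre of the dial's flat top, on its upright axis, 90 mm above the bench. The dial is 100 mm across (too wide to grip), 16 mm thick, with fine ribs round its edge. The dial is sprung: it gives way at about 1.6 N and then 1.2 N per mm, up to 6 mm straight down, then is rigid; a fingertip pressed 4 or 5 mm down on its top turns it by friction when moved round the axis.
- dial_line (a point): outer end of the white line on the dial's top, 47 mm from the axis; it turns with the dial
- triangle_mark (a point): tip of the black triangle on the deck (11 mm long, tip towards the dial), on the deck's front strip, at the box's -x side of the dial, 54.5 mm from the dial's axis, 66 mm above the bench. Two dots (6 mm) lie to either side of it, one every 34 degrees round the dial; the first two clicks are the dots on the button's side.
- start (a joint): travel of the start button, m: 0 up, 0.006 fully down; it springs back; fully down takes 5 N
- start_top (a point): centre of the top of the start button, a grey round button of 26 mm diameter 88 mm above the bench, in a low black housing, to the right of the dial seen from the front; it is pressed straight down
- tape_measure_1: tape measure, 41x89x65 mm, loose bystander; origin: centre of its underside
- screwdriver_2: screwdriver with a yellow handle, 214 mm, loose bystander; origin: centre of its underside
- battery_pack_1: black battery pack, 113x76x60 mm, loose bystander; origin: centre of its underside

How it is judged:
On the way, in this order (a step that is already met when the one before it is completed fails the run):
1. the dial has clicked in at the triangle (value of joint dial between 1.1 and 1.3 rad and velocity of joint dial between -0.2 and 0.2 rad/s), for 0.2 s.
2. the start button is held down (value of joint dial between 1.1 and 1.3 rad and value of joint start above 0.0045 m), for 0.1 s.
At the end, for the whole second after the job is handed in: The dial rests in the click at the triangle (joint 1.2 within 0.1 rad), after that the start button was held at least 4.5 mm down for 0.1 s and is up again (under 1.5 mm), and every bystander lies within 20 mm of where it was (all of step 1 and value of joint start below 0.0015 m and distance of each of tape_measure_1, screwdriver_2, battery_pack_1 from where it was at the start of the episode below 0.02 m); the robot touches nothing.
It fails at once if the start button is pressed (over 3 mm) while the dial is not at the triangle (within 0.1 rad) (value of joint start above 0.003 m and not (value of joint dial between 1.1 and 1.3 rad)).
It fails at once if the controller, its dial or its button is pushed or squeezed with more than 40 N (contact force between any of the fingers, the arm and controller above 40 N).
It fails at once if a bystander is moved or lifted by more than 20 mm (distance of any of tape_measure_1, screwdriver_2, battery_pack_1 from where it was at the start of the episode above 0.02 m).
It also fails if it takes over 38 s, if anything falls off the work surface, if the arm or the gripper's body presses on something with over 40 N, if the wrist force passes 120 N, or if a joint passes its speed limit or range.

### The arm

A 6-joint arm with a two-finger parallel gripper is mounted at the origin on a cart in front of the work surface, level with it; the furniture and walls round the work are solid. World frame = base frame: x ahead of the robot, y to its left, z up, the work surface at z = 0. Lengths are in m, angles in rad, forces in N, time in s.
With the tool pointing down it reaches from about 0.35 to 0.875 m from the base axis. Payload 15.5 kg.
Tool frame: the origin (TCP) lies midway between the tips of the shut fingers; the grasp point (between the pads) lies 19 mm behind it (manip.hold_point_z is the distance from the TCP to the grasp point, in m); z points along the fingers, y is the line along which they close (so a half turn about z gives the same grasp; the last joint's range is limited). The gripper opens to 85 mm and grips with 20 to 120 N. Pads are 22 mm wide; open, the fingers measure 114 mm over their backs; the gripper's body (76 mm by 85 mm) begins 54 mm behind the grasp point. The pads swing forward as they close: fully open they stand 13 mm farther back than shut.
Start: joints at [-1.274, 0.494, 1.345, -0, 1.302, -0.096], TCP at [0.239, -0.577, 0.231] pointing down, gripper open.
Joint ranges: [-2.91, 2.91], [-0.82, 2.16], [0.22, 2.67], [-1.22, 4.37], [0.12, 2.79], [-3.08, 3.08]. Speed limits (rad/s): [1.89, 1.89, 2.57, 3.01, 3.01, 3.01].

### API

Orientations are given as [roll, pitch, yaw] about the fixed x, y, z axes, in that order (R = Rz(yaw) Ry(pitch) Rx(roll)).
In Python, from station import manip gives the robot as it stands.
- The arm moves only by the tool move_arm, never from a script. Its argument "series" is one flat list of numbers, 6 for each row, row after row: the shift along the world's x, y, z in units of 20 mm (1.0 is 20 mm), then the turn, a rotation vector about the world's x, y, z in units of 8 degrees (1.0 is 8 degrees). A call has 1 to 5 rows; each row shifts and turns the commanded pose from where the row before left it; what a row does not reach is not made up. A row lasts 1/10 s, in which the tool goes at most 50 mm and 8.59 degrees, less where a joint would pass 70% of its speed; a pose out of reach is approached as far as the arm can. A call with a number of a shift or a turn outside -1 to 1 is refused whole. A call with a gripper value outside its range is refused whole. "hand" is the opening, from -1 (shut) to 1 (fully open), set as the call begins (left out, the last holds). The fingers move at their own pace and stop on an object; "force" is the grip in N (left out, the last holds). Time passes only in rows, so rows that do not move let the fingers close. It gives the time, the measured TCP pose, the force, the opening and the grip force at its end, in the units of the state.
- manip.get_state(): the state, without advancing time (a new reading comes with each control period).
- manip.capture(name): name is "side" or "top" or "wrist"; returns (picture, depth): 384x512x3 uint8, red, green, blue; 384x512 float32, m along the optical axis (not along the pixel's ray), 0 where there is no reading.
- manip.camera_params(name): a dict with "fx", "fy", "cx", "cy" (pixels), "R" (3x3) and "t" (3): a world point X has camera coordinates R X + t. Camera axes: x right, y down, z forward; pixel columns grow to the right and rows downward; lengths in m; the calibration is good to about 2 mm. A picture is of the moment at which its call begins: read the wrist's pose just before it. camera_params takes no time and is no camera call; for the wrist camera it gives the pose at the moment of the call.
- manip.sign_off(): hands the job in; it is judged then, once.
The state is a dict: "clock": time; "joint_positions": joint angles; "qd": joint speeds; "effort": joint torques, N m; "eef_pos": TCP position; "eef_rot": TCP orientation; "ft_force": force on the tool from outside, world axes, zero at the start; "ft_torque": the same for the moment, N m; "grip_width": finger opening in m; "grasp_force": force on a finger pad.
Only numpy, scipy, OpenCV 4.12 (cv2) and the standard library are available. Lean on these libraries where they do the work, as an engineer would, in place of code of your own. Each camera call takes 0.05 s, during which the arm holds its last target. There are 200 camera calls.

## Working session

There is one attempt and no reset: what is moved stays moved. The work goes in short steps, Python scripts to look and compute and a tool call to move; the robot and the scene stay as the last step left them, time stands still between calls to the robot, and variables do not carry over. Pictures are saved under pics/ and viewed, at most 10 in all, crops included, and the job is handed in when it is done.

Besides the shell and the picture viewer there is one more tool, called after "Emit:" as a command line: name --argument value ..., lists and objects as JSON in quotes. move_arm: Moves the arm, as the interface text tells. Its arguments: {"type":"object","properties":{"series":{"type":"array"},"hand":{"type":"number"},"force":{"type":"number"}},"required":["series"]}

```bash
mkdir -p pics
cat > h.py <<'E'
import numpy as np, cv2
from station import manip
def save(n,name):
    p,d=manip.capture(n); cv2.imwrite(f'pics/{name}.png',p[:,:,::-1]); np.savez(f'pics/{name}.npz',p=p,d=d,**manip.camera_params(n)); return p,d
def world(name,u,v,z=None):
    f=np.load(f'pics/{name}.npz'); R,t=f['R'],f['t']
    ray=np.array([(u-f['cx'])/f['fx'],(v-f['cy'])/f['fy'],1.])
    c=-R.T@t; r=R.T@ray
    if z is None: return c+r*f['d'][int(round(v)),int(round(u))]
    return c+r*(z-c[2])/r[2]
E
python3 - <<'E'
from h import *
a,_=save('top','top1'); b,_=save('side','side1')
s=manip.get_state(); print(s)
E
```

```text
{'clock': 0.1, 'joint_positions': array([-1.27350699e+00,  4.94096324e-01,  1.34606768e+00, -1.31098367e-05,
        1.30252974e+00, -9.54715676e-02]), 'qd': array([ 9.93131818e-06, -2.24778012e-03,  2.07995781e-04,  5.39766857e-04,
       -6.02639946e-04,  1.89994185e-03]), 'effort': array([ 2.72734796e-03, -8.83588243e+01, -3.84565616e+01,  1.39085773e-04,
        5.13545456e-03, -4.28273609e-06]), 'eef_pos': array([ 0.23913025, -0.57708353,  0.23077577]), 'eef_rot': array([-3.14049538e+00, -9.23831087e-05,  3.92764339e-01]), 'ft_force': array([ 0.42938242,  0.34921194, -0.03109519]), 'ft_torque': array([ 0.02967049, -0.04828749, -0.005123  ]), 'grasp_force': 0.0, 'grip_width': 0.08484450655359813}
```

View pics/top1.png

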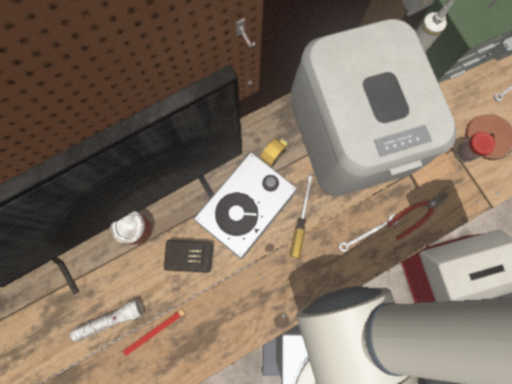

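View pics/side1.png

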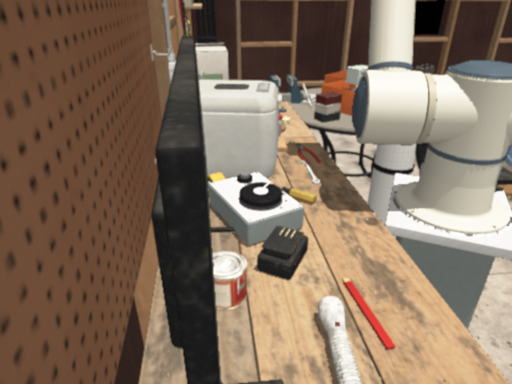

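The top view shows the controller, with the dial near (237,213), the button near (270,183) and the white line pointing right. The screwdriver, battery pack and tape measure lie beside it. The side view shows the dial near (262,195) and the button near (244,178). Next I enlarge both.

Run:
```python
from h import *
a=cv2.imread('pics/top1.png')[145:265,185:305]; b=cv2.imread('pics/side1.png')[160:260,200:320]
cv2.imwrite('pics/c1.png',np.hstack([cv2.resize(a,(400,400),interpolation=3),cv2.resize(b,(400,400),interpolation=3)]) if 0 else cv2.resize(a,(600,600),interpolation=cv2.INTER_CUBIC))
cv2.imwrite('pics/c2.png',cv2.resize(b,(720,600),interpolation=cv2.INTER_CUBIC))
for u,v,z in [(237,213,.09),(270,183,.088),(257,213,.09),(256,231,.066)]: print(world('top1',u,v),world('top1',u,v,z))
for u,v,z in [(262,195,.09),(244,178,.088)]: print(world('side1',u,v),world('side1',u,v,z))
for n in('top1','side1'):
    f=np.load(f'pics/{n}.npz'); print(-f['R'].T@f['t'],f['R'][2],f['fx'])
```

```text
[0.43118701 0.27283131 0.08977904] [0.43115516 0.27282285 0.09      ]
[0.50473383 0.19651357 0.08667058] [0.50442424 0.19658606 0.088     ]
[0.43258248 0.22635079 0.08539773] [0.43191494 0.22643488 0.09      ]
[0.39252541 0.22774457 0.06414077] [0.39235053 0.22777463 0.066     ]
[0.42164987 0.29567274 0.08963726] [0.42140681 0.29629006 0.09      ]
[0.50464483 0.21228749 0.07980758] [0.49764979 0.22754308 0.088     ]
[0.31293944 0.24142173 0.91026167] [ 0.19023456 -0.02267272 -0.98147683] 356.51234534763233
[0.14966474 0.98646864 0.49555173] [ 0.33770882 -0.81514591 -0.47062713] 368.51292607301787
```

View pics/c1.png

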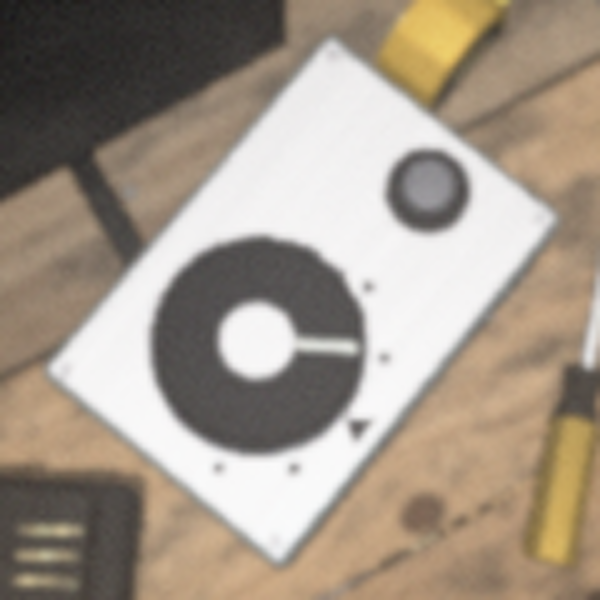

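View pics/c2.png

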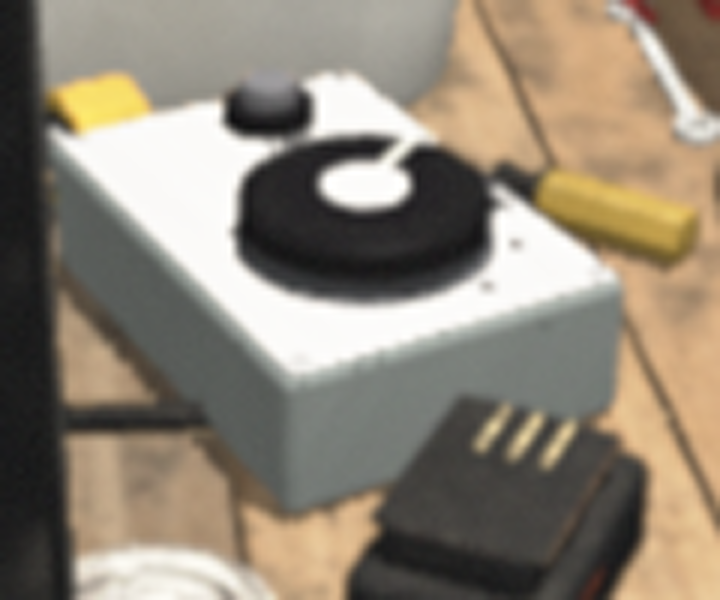

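The crop shows the dial hub at (257,340), the button at (428,182), the line end at (356,347) and the triangle near (358,428). The line points at the second dot, so the dial is already at 0.6. In the side crop, the hub is at (365,186) and the button top at (268,85).

Run:
```python
from h import *
T=lambda x,y:((x+.5)/5-.5+185,(y+.5)/5-.5+145)
S=lambda x,y:((x+.5)/6-.5+200,(y+.5)/6-.5+160)
def tri(a,b):
    P=[];x=[]
    for n in('top1','side1'):
        f=np.load(f'pics/{n}.npz');K=np.array([[f['fx'],0,f['cx']],[0,f['fy'],f['cy']],[0,0,1]]);P.append(K@np.c_[f['R'],f['t']])
    X=cv2.triangulatePoints(P[0],P[1],np.array(a,float),np.array(b,float)).ravel();return X[:3]/X[3]
for n,a,b in [('hub',(257,340),(365,186)),('btn',(428,182),(268,85)),('line',(356,347),(412,144))]: print(n,tri(T(*a),S(*b)))
for n,a,z in [('hub',(257,340),.09),('btn',(428,182),.088),('line',(356,347),.09),('tritip',(351,422),.066),('dot1',(368,287),.066),('dot2',(384,357),.066),('dot4',(294,468),.066),('dot5',(219,468),.066),('c1',(333,40),.066),('c2',(555,216),.066),('c3',(282,565),.066),('c4',(48,370),.066)]: print(n,world('top1',*T(*a),z))
# dots circle
```

```text
hub [0.4329739  0.27544312 0.08873557]
btn [0.51077164 0.19602889 0.08355086]
line [0.43082552 0.22934461 0.08605636]
hub [0.43205343 0.27516202 0.09      ]
btn [0.50929846 0.19614427 0.088     ]
line [0.4295268  0.22918834 0.09      ]
tritip [0.39704498 0.23068586 0.066     ]
dot1 [0.46214165 0.22347608 0.066     ]
dot2 [0.42833979 0.21539177 0.066     ]
dot4 [0.37494553 0.25722314 0.066     ]
dot5 [0.37443179 0.29249909 0.066     ]
c1 [0.58570527 0.2423848  0.066     ]
c2 [0.498739   0.13302879 0.066     ]
c3 [0.3298231  0.26187149 0.066     ]
c4 [0.41954638 0.37482397 0.066     ]
```

Run:
```python
from h import *
f=np.load('pics/top1.npz');d=f['d'];v,u=np.mgrid[:384,:512]
C=np.stack([(u-f['cx'])/f['fx']*d,(v-f['cy'])/f['fy']*d,d],-1)
W=(C-f['t'])@f['R']
ok=(d>0)
for y in np.arange(-.5,.6,.05):
    m=ok&(abs(W[...,1]-y)<.025)&(W[...,2]>.11)&(W[...,2]<.6)&~((v>280)&(u>260))
    if m.any():
        i=W[m]; print(round(y,2),'minx',i[:,0].min().round(3),'zmax',i[:,2].max().round(3), 'x where z>.2',i[i[:,2]>.2][:,0].min().round(3) if (i[:,2]>.2).any() else None)
```

```text
-0.4 minx 0.853 zmax 0.16 x where z>.2 None
-0.35 minx 0.837 zmax 0.186 x where z>.2 None
-0.3 minx 0.82 zmax 0.206 x where z>.2 0.915
-0.25 minx 0.806 zmax 0.187 x where z>.2 None
-0.2 minx 0.832 zmax 0.217 x where z>.2 0.832
-0.15 minx 0.531 zmax 0.282 x where z>.2 0.535
-0.1 minx 0.506 zmax 0.256 x where z>.2 0.506
-0.05 minx 0.494 zmax 0.256 x where z>.2 0.494
-0.0 minx 0.485 zmax 0.257 x where z>.2 0.488
0.05 minx 0.485 zmax 0.254 x where z>.2 0.489
0.1 minx 0.522 zmax 0.253 x where z>.2 0.538
0.15 minx 0.68 zmax 0.248 x where z>.2 0.693
0.2 minx 0.836 zmax 0.279 x where z>.2 0.836
0.25 minx 0.581 zmax 0.445 x where z>.2 0.581
0.3 minx 0.55 zmax 0.478 x where z>.2 0.55
0.35 minx 0.519 zmax 0.512 x where z>.2 0.519
0.4 minx 0.489 zmax 0.545 x where z>.2 0.489
0.45 minx 0.458 zmax 0.577 x where z>.2 0.458
0.5 minx 0.428 zmax 0.59 x where z>.2 0.428
0.55 minx 0.397 zmax 0.543 x where z>.2 0.397
```

The two views agree: hub (0.432, 0.275, 0.089), button (0.509, 0.196), with hub-to-button 111 mm and hub-to-triangle 56 mm, as they should be. The images give a yaw of about 0.9 rad, which is outside the stated range. I'll check that with the wrist camera. Now I move over with the fingers shut.

Emit:
move_arm --series '[1,1,0,0,0,0,1,1,0,0,0,0,1,1,0,0,0,0,1,1,0,0,0,0,1,1,0,0,0,0]' --hand -1

```text
clock: 0.6
eef_pos: [0.3398, -0.4764, 0.231]
eef_rot: [-3.141, 0.0, 0.393]
ft_force: [-0.2, -0.4, -0.1]
grip_width: 0.0122
grasp_force: 0.0
```

Emit:
move_arm --series '[1,1,0,0,0,0,1,1,0,0,0,0,0,1,0,0,0,0,0,1,0,0,0,0,0,1,0,0,0,0]'

```text
clock: 1.1
eef_pos: [0.3792, -0.3763, 0.2309]
eef_rot: [-3.141, 0.0, 0.393]
ft_force: [0.5, -0.2, 0.4]
grip_width: 0.0001
grasp_force: 0.0
```

Emit:
move_arm --series '[0,1,0,0,0,0,0,1,0,0,0,0,0,1,0,0,0,0,0,1,0,0,0,0,0,1,0,0,0,0]'

```text
clock: 1.6
eef_pos: [0.3791, -0.276, 0.2312]
eef_rot: [-3.141, 0.0, 0.393]
ft_force: [0.4, 0.7, 0.2]
grip_width: -0.0004
grasp_force: 0.0
```

Emit:
move_arm --series '[0,1,0,0,0,0,0,1,0,0,0,0,0,1,0,0,0,0,0,1,0,0,0,0,0,1,0,0,0,0]'

```text
clock: 2.1
eef_pos: [0.379, -0.176, 0.2313]
eef_rot: [-3.142, -0.0, 0.393]
ft_force: [-0.9, 0.0, 0.8]
grip_width: 0.0
grasp_force: 0.0
```

Emit:
move_arm --series '[0,1,0,0,0,0,0,1,0,0,0,0,0,1,0,0,0,0,0,1,0,0,0,0,0,1,0,0,0,0]'

```text
clock: 2.6
eef_pos: [0.3789, -0.0761, 0.2313]
eef_rot: [3.142, -0.0, 0.393]
ft_force: [-0.4, -0.8, -0.9]
grip_width: 0.0
grasp_force: 0.0
```

Emit:
move_arm --series '[0,1,0,0,0,0,0,1,0,0,0,0,0,1,0,0,0,0,0,1,0,0,0,0,0,1,0,0,0,0]'

```text
clock: 3.1
eef_pos: [0.3788, 0.0238, 0.2313]
eef_rot: [3.142, -0.0, 0.393]
ft_force: [-0.5, -0.6, 0.1]
grip_width: 0.0
grasp_force: 0.0
```

Emit:
move_arm --series '[0,1,0,0,0,0,0,1,0,0,0,0,0,1,0,0,0,0,0,1,0,0,0,0,0,1,0,0,0,0]'

```text
clock: 3.6
eef_pos: [0.3787, 0.1237, 0.2313]
eef_rot: [3.142, -0.0, 0.393]
ft_force: [0.3, 0.1, -0.3]
grip_width: -0.0002
grasp_force: 0.0
```

Emit:
move_arm --series '[0,1,0,0,0,0,0,1,0,0,0,0,0,1,0,0,0,0,0,1,0,0,0,0,0,0,0,0,0,0]'

```text
clock: 4.1
eef_pos: [0.3788, 0.2045, 0.2312]
eef_rot: [-3.141, -0.0, 0.395]
ft_force: [1.0, -0.4, -0.3]
grip_width: -0.0002
grasp_force: 0.0
```

Run:
```python
from h import *
print(manip.get_state()['joint_positions'])
save('wrist','w1'); f=np.load('pics/w1.npz')
K=np.array([[f['fx'],0,f['cx']],[0,f['fy'],f['cy']],[0,0,1]])
for X in [(.4325,.2753,.09),(.5095,.1961,.088),(.4295,.2292,.09),(.399,.2315,.066)]:
    x=K@(f['R']@np.array(X)+f['t']);print(x[:2]/x[2])
```

```text
[3.55849250e-01 2.20400908e-01 1.79722332e+00 4.19305913e-04
 1.12361722e+00 1.53191010e+00]
[198.6579639   83.75779728]
[321.79443421  31.38976603]
[247.38751447 108.38318131]
[233.71384353 135.42142478]
```

View pics/w1.png

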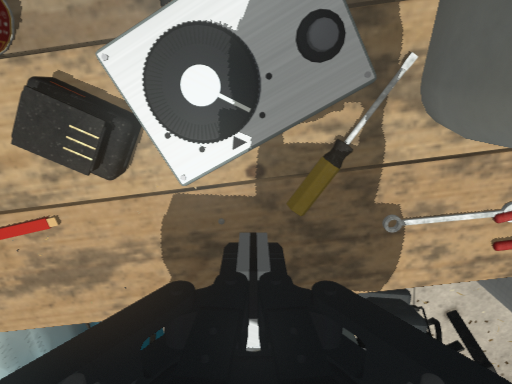

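The wrist view confirms it: hub at (200,86), line end (249,109), triangle tip (236,136) and button (321,36), all within a few pixels of the prediction. I refine the positions and plan the arc.

Run:
```python
from h import *
for n,u,v,z in [('hub',200.5,86,.09),('btn',321,36,.088),('line',249,109,.09),('tri',236,136,.066)]: print(n,world('w1',u,v,z).round(4),world('w1',u,v).round(4))
p=np.load('pics/w1.npz')['p']; g=cv2.cvtColor(p[:170,100:400],cv2.COLOR_RGB2GRAY)
c=np.array([.432,.274])
for r in(.035,):
  for a in (-106,-113,-120,-127,-134,-141,-148):
    print(a,(c+r*np.array([np.cos(np.radians(a)),np.sin(np.radians(a))])).round(4))
```

```text
hub [0.4314 0.2732 0.09  ] [0.4314 0.2731 0.0909]
btn [0.5062 0.1952 0.088 ] [0.5063 0.1951 0.0873]
line [0.4296 0.2277 0.09  ] [0.4296 0.2277 0.0909]
tri [0.3993 0.2292 0.066 ] [0.3992 0.2292 0.0653]
-106 [0.4224 0.2404]
-113 [0.4183 0.2418]
-120 [0.4145 0.2437]
-127 [0.4109 0.246 ]
-134 [0.4077 0.2488]
-141 [0.4048 0.252 ]
-148 [0.4023 0.2555]
```

Emit:
move_arm --series '[0.72,0.6,-1,0,0,0,0.73,0.6,-1,0,0,0,0.73,0.6,-1,0,0,0,0,0,-1,0,0,0,0,0,-1,0,0,0]'

```text
clock: 4.65
eef_pos: [0.4229, 0.2382, 0.1304]
eef_rot: [3.141, 0.0, 0.393]
ft_force: [0.4, 0.4, 0.2]
grip_width: -0.0
grasp_force: 0.0
```

Emit:
move_arm --series '[0,0,-0.8,0,0,0,0,0,-0.8,0,0,0,0,0,0,0,0,0]'

```text
clock: 4.95
eef_pos: [0.4217, 0.2376, 0.0979]
eef_rot: [3.141, 0.003, 0.392]
ft_force: [0.1, -0.1, 1.3]
grip_width: -0.0
grasp_force: 0.0
```

Emit:
move_arm --series '[0,0,-0.2,0,0,0,0,0,-0.2,0,0,0,0,0,-0.18,0,0,0,0,0,0,0,0,0]'

```text
clock: 5.35
eef_pos: [0.423, 0.2386, 0.0877]
eef_rot: [3.142, -0.0, 0.393]
ft_force: [0.0, -0.8, 5.2]
grip_width: -0.0001
grasp_force: 2.1
```

Emit:
move_arm --series '[0,0,-0.08,0,0,0,0,0,0,0,0,0]'

```text
clock: 5.55
eef_pos: [0.423, 0.2386, 0.0863]
eef_rot: [3.142, -0.0, 0.393]
ft_force: [-0.2, -1.1, 5.5]
grip_width: 0.0003
grasp_force: 2.9
```

Emit:
move_arm --series '[-0.124,0.035,0,0,0,-0.5,-0.121,0.044,0,0,0,-0.5,-0.117,0.052,0,0,0,-0.5,-0.113,0.06,0,0,0,-0.5,-0.109,0.068,0,0,0,-0.5]'

```text
clock: 6.05
eef_pos: [0.4115, 0.244, 0.0864]
eef_rot: [-3.141, -0.001, 0.041]
ft_force: [-0.1, -1.0, 5.2]
grip_width: -0.0001
grasp_force: 2.7
```

Emit:
move_arm --series '[-0.104,0.076,0,0,0,-0.5,-0.098,0.083,0,0,0,-0.5,-0.092,0.089,0,0,0,-0.5,-0.086,0.095,0,0,0,-0.5,0,0,0,0,0,0]'

```text
clock: 6.55
eef_pos: [0.4036, 0.251, 0.0864]
eef_rot: [-3.141, -0.001, -0.238]
ft_force: [-0.1, 0.2, 4.9]
grip_width: -0.0001
grasp_force: 2.8
```

Run:
```python
from h import *
save('wrist','w2'); p,_=save('top','t2')
a=p[145:265,185:305,::-1]; b=cv2.imread('pics/w2.png')
cv2.imwrite('pics/c3.png',np.hstack([cv2.resize(a,(384,384),interpolation=cv2.INTER_CUBIC),b[:,48:464]]))
```

```text
(no output)
```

View pics/c3.png

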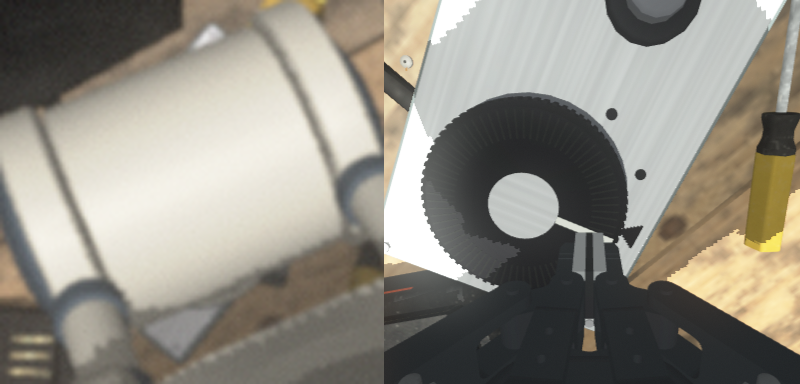

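The wrist view shows the line running from the hub at (523,205) towards (612,241), next to the triangle at (630,236). I lift off and check.

Emit:
move_arm --series '[0,0,0.3,0,0,0,0,0,0.8,0,0,0,0,0,1,0,0,0,0,0,1,0,0,0,0,0,0,0,0,0]'

```text
clock: 7.15
eef_pos: [0.4046, 0.2512, 0.1505]
eef_rot: [-3.139, -0.003, -0.235]
ft_force: [-0.1, -0.7, -0.5]
grip_width: -0.0001
grasp_force: 0.0
```

Run:
```python
from h import *
save('wrist','w3')
```

```text
(no output)
```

View pics/w3.png

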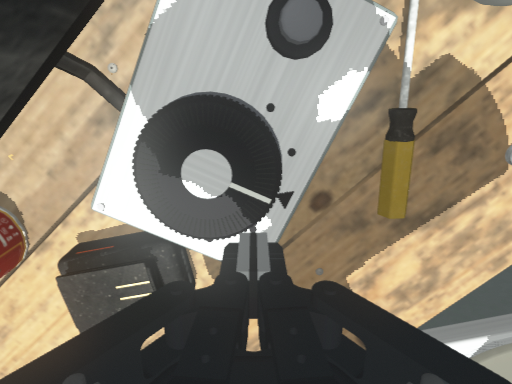

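Hub at (206,174), line end (269,200), triangle tip near (277,200). I'll check that angle and re-measure the button, centred at (302,19).

Run:
```python
from h import *
h=world('w3',206,174,.09);l=world('w3',269,200,.09);t=world('w3',277,200,.066);b=world('w3',302,19,.088)
an=lambda p:np.degrees(np.arctan2(*(p-h)[1::-1]))
print(h,l,t,b,an(l),an(t),an(b)); print(world('w3',302,19))
print(manip.get_state()['eef_pos'])
```

```text
[0.43171485 0.27462833 0.09      ] [0.40405032 0.23811879 0.09      ] [0.39369101 0.23304042 0.066     ] [0.50758495 0.19517547 0.088     ] -127.15245497089357 -132.43668794038345 -46.321381269085165
[0.50775734 0.19495805 0.08676762]
[0.40408024 0.25088456 0.14926638]
```

The dial line is at −127.2°, against the −127.7° to −128.5° expected from the geometry. It has turned 34° from its start, so it has clicked in at the triangle. Now the button.

Emit:
move_arm --series '[1,-0.55,0,0,0,0,1,-0.55,0,0,0,0,1,-0.55,0,0,0,0,1,-0.55,0,0,0,0,1,-0.55,0,0,0,0]'

```text
clock: 7.7
eef_pos: [0.5039, 0.195, 0.1473]
eef_rot: [3.141, 0.001, -0.236]
ft_force: [-0.8, -0.1, 0.8]
grip_width: -0.0002
grasp_force: 0.0
```

Emit:
move_arm --series '[0.17,-0.02,-0.8,0,0,0,0,0,-0.8,0,0,0,0,0,-0.8,0,0,0,0,0,0,0,0,0]'

```text
clock: 8.1
eef_pos: [0.5054, 0.1947, 0.0978]
eef_rot: [3.14, 0.004, -0.236]
ft_force: [-1.1, 0.9, -0.1]
grip_width: 0.0001
grasp_force: 0.0
```

Emit:
move_arm --series '[0,0,-0.2,0,0,0,0,0,-0.2,0,0,0,0,0,-0.2,0,0,0,0,0,0,0,0,0]'

```text
clock: 8.5
eef_pos: [0.507, 0.1953, 0.088]
eef_rot: [-3.141, -0.0, -0.235]
ft_force: [0.5, -0.0, 2.0]
grip_width: -0.0001
grasp_force: 0.7
```

Emit:
move_arm --series '[0,0,-0.1,0,0,0,0,0,-0.1,0,0,0,0,0,-0.08,0,0,0,0,0,0,0,0,0]'

```text
clock: 8.9
eef_pos: [0.5071, 0.1953, 0.0825]
eef_rot: [-3.141, -0.0, -0.236]
ft_force: [0.2, 0.3, 5.1]
grip_width: 0.0001
grasp_force: 2.3
```

Emit:
move_arm --series '[0,0,-0.05,0,0,0,0,0,0,0,0,0,0,0,0,0,0,0]'

```text
clock: 9.2
eef_pos: [0.5071, 0.1953, 0.0819]
eef_rot: [-3.141, -0.001, -0.236]
ft_force: [-2.1, -0.1, 11.5]
grip_width: -0.0002
grasp_force: 5.9
```

The force rose sharply to 11.5 N at the end stop, so the button is fully down. I hold it briefly, then lift and back away.

Emit:
move_arm --series '[0,0,0,0,0,0,0,0,0,0,0,0,0,0,0,0,0,0]'

```text
clock: 9.5
eef_pos: [0.5071, 0.1953, 0.0819]
eef_rot: [-3.141, -0.001, -0.236]
ft_force: [-1.9, -0.8, 11.9]
grip_width: 0.0003
grasp_force: 5.8
```

Emit:
move_arm --series '[0,0,0.3,0,0,0,0,0,1,0,0,0,0,0,1,0,0,0,0,0,1,0,0,0,0,0,1,0,0,0]'

```text
clock: 10.0
eef_pos: [0.5067, 0.1951, 0.1683]
eef_rot: [3.141, 0.0, -0.236]
ft_force: [0.2, -0.4, 0.1]
grip_width: 0.0001
grasp_force: 0.0
```

Emit:
move_arm --series '[-1,0,0.5,0,0,0,-1,0,0.5,0,0,0,-1,0,0,0,0,0,-1,0,0,0,0,0,0,0,0,0,0,0]'

```text
clock: 10.5
eef_pos: [0.4244, 0.195, 0.1875]
eef_rot: [3.141, 0.002, -0.235]
ft_force: [0.4, -0.2, -0.6]
grip_width: -0.0001
grasp_force: 0.0
```

Run:
```python
from h import *
save('wrist','w4'); print(manip.get_state()['ft_force'])
```

```text
[0.84587396 1.32232737 0.97977656]
```

View pics/w4.png

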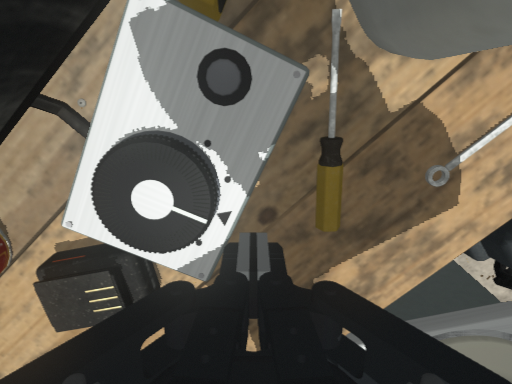

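The line at (206,221) points at the triangle at (223,217), the button at (224,75) is up, and the bystanders haven't moved.

```bash
python3 -c "
from station import manip
print(manip.sign_off())"
```

```text
the job is handed in; nothing more can be done
None
```

I turned the dial one click clockwise to the triangle (it had settled at 0.6), pressed the start button to its stop at about 12 N, let it go, and handed the job in at about 10.6 s; sign-off gave no verdict. The controller's yaw measured about 0.9 rad, outside the stated 0.1–0.7, but both fixed cameras and the wrist camera agreed on it.

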